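Move the die caddy to the locking hooks

ROBOT

A 6-joint arm with a two-finger parallel gripper is mounted at the origin on the work surface. World frame = base frame: x ahead of the robot, y to its left, z up, the work surface at z = 0. Lengths are in m, angles in rad, forces in N, time in s.
With the tool pointing down it reaches from about 0.375 to 0.975 m from the base axis. Payload 3.8 kg.
Tool frame: the origin (TCP) lies at the very end of the fingers, on their centre line; the grasp point (between the pads) lies 19 mm behind it; z points along the fingers, y is the line along which they close (so a half turn about z gives the same grasp; the last joint's range is limited). The gripper opens to 85 mm and grips with 20 to 120 N. Pads are 22 mm wide; open, the fingers measure 114 mm over their backs; the gripper's body (76 mm by 85 mm) begins 54 mm behind the grasp point. The pads swing forward as they close: fully open they stand 13 mm farther back than shut.
Start: joints at [-1.323, 0.264, 1.604, -0, 1.274, -0.037], TCP at [0.19, -0.648, 0.231] pointing down, gripper open.
Joint ranges: [-2.63, 2.63], [-0.94, 2.18], [0.31, 2.57], [-1.31, 4.45], [0, 2.66], [-2.55, 2.55]. Speed limits (rad/s): [2.57, 2.57, 3.14, 3.14, 3.14, 3.14].

INTERFACE

Orientations are given as a rotation vector (axis times angle).
In Python, from bench import readout, optics, robot gives the robot as it stands. The module is installed in compiled form; this text tells all that it offers.
- The arm moves only by the tool send_rows, never from a script. Its argument "motion" is a list of rows, each a list of 5 numbers: the shift along the tool's x, y, z in mm, then the turn about the tool's z in rad, then the closure in counts, from 0 (fully open) to 255 (shut). In form: [[dx, dy, dz, twist, claw], ...]. A call has exactly 8 rows; each row is the pose to reach, as a shift and turn from the pose commanded when the call began, along the tool's axes at that moment; what a row does not reach only later rows make up. A row lasts 1/12 s, in which the tool goes at most 41.7 mm and 7.16 degrees, less where a joint would pass 70% of its speed; a pose out of reach is approached as far as the arm can. A call with a gripper value outside its range is refused whole. The fingers move at their own pace and stop on an object; "squeeze" is the grip in N (left out, the last holds). Time passes only in rows, so rows that repeat a pose let the fingers close, or fill a call up. It gives the time, the measured TCP pose, the force, the opening and the grip force at its end, in the units of the state.
- readout.observe(): the state, without advancing time (a new reading comes with each control period).
- optics.read_camera(name): name is "side" or "top" or "wrist"; returns (picture, depth): 384x512x3 uint8, red, green, blue; 384x512 float32, m along the optical axis (not along the pixel's ray), 0 where there is no reading.
- optics.camera_model(name): a dict with "fov_y" (degrees; the focal length in pixels is half the picture's height over the tangent of half this angle, whatever the lens; pixels are square), "cx", "cy" (the principal point, pixels), "T" (4x4, takes a point from camera to world coordinates); the wrist camera has in their place "tool_from_camera" (4x4, takes a point from camera to tool coordinates, whose origin is the TCP and whose axes are the flange's). Camera axes: x right, y up, looking along -z (the intrinsics and any distortion apply to the point x, -y, -z); pixel columns grow to the right and rows downward; lengths in m; the calibration is good to about 2 mm. A picture is of the moment at which its call begins: read the wrist's pose just before it. camera_model takes no time and is no camera call.
- robot.job_done(): hands the job in; it is judged then, once.
The state is a dict: "t": time; "joint_pos": joint angles; "dq": joint speeds; "joint_efforts": joint torques, N m; "ee_pos": TCP position; "tool_rot": TCP orientation; "ft_force": force on the tool from outside, world axes, zero at the start; "torque": the same for the moment, N m; "opening": finger opening in m; "finger_force": force on a finger pad.
Only numpy, scipy, OpenCV 4.12 (cv2) and the standard library are available. Lean on these libraries where they do the work, as an engineer would, in place of code of your own. Each camera call takes 0.05 s, during which the arm holds its last target. There are 200 camera calls.

TASK

Lift the hanging die caddy off the open hooks and hang it on the hooded hooks without ever setting it down on the bench, keeping it level so that the dies stay in it. Rest its bar on the flat part of the hooded arms, slide it back under the hoods by feel until it stops, let it down into the pockets and let go; work gently, never pushing it against either rack with more than 25 N, and leave the spray can, hammer and cup where they are.

Things in the scene. Friction and masses are not known exactly. Their poses are not given: they have to be found in the camera images.
- caddy: Aluminium tray, 0.3-0.5 kg, hanging from a round steel bar 10 mm thick, 160 mm long. Origin: the bar's middle; y along the bar, z up. Straps at y = +-49.5 mm (3 mm thick, 20 mm wide in x) run down to the tray: 80 (x) by 96 (y) by 35 mm high, underside 115 mm below the origin. The bar's ends lie on the rack arms and turn freely there; the tray passes between arms and posts.
- grip (a point): Grip point on the caddy, 32 mm above its origin: on a flat upright steel plate on the bar's middle, 8 mm thick in x, 44 mm wide in y, top 50 mm above the bar's centre. Pinch it from above across its thickness (fingers closing along x).
- open_rack: Rack where the caddy hangs at first: two open U hooks. Base plate 100 x 190 x 12 mm, two posts 184 mm high at y = +-66 mm. Origin: on the bench, midway between the posts, 15 mm in front of their centre line; z up; two arms (|y| = 61 to 71 mm) point along -x, towards the robot at yaw 0, open space between them. Tips end at x = -103 mm.
- open_u (a point): Middle between the two U's of the open rack (rack x = -85, y = 0, z = 175 mm), where the bar's centre lies. Each U is open upwards, 16 mm long in x, floor 170 mm and edges 184 mm above the bench: lift the caddy over 14 mm to clear them, then draw it out along -x so that the tray leaves the arms.
- hooded_rack: Rack where the caddy must go: two hooded hooks. Same base, posts, origin, axes and arm spacing as the open rack. Its two arms are one rigid pair, clamped at a reach e of 0 to 30 mm, different each time and not measured: true x = x stated for e = 0, minus e. Nothing gives. Each arm from the front: lip x = -131 to -125 mm, 190 mm high; flat from -125 to -69 mm, top at z = 180 mm; then pocket.
- landing (a point): Fixed point of the hooded rack at true x = -113, y = 0, z = 185 mm: a bar centred here lies on the flats, between lip and hood, at every reach e (6 mm to spare either way). From here the bar slides 23 to 53 mm along +x of the rack to the stop wall.
- pocket_mid (a point): Centre of the bar seated in the pockets for e = 15 mm only: true x = -77, y = 0, z = 175 mm (other reaches: up to 15 mm nearer or farther in x). For e = 0: pocket x = -69 to -55 mm, floor z = 170 mm; its rear face is a rigid stop wall; a hood (z = 196 to 202 mm) covers it forward to x = -71 mm. The bar slides in on the flat, meets the wall, drops 10 mm.
- die_1: Loose stepped round steel die, 26 mm diameter, 30 mm high, 0.05 kg, standing in the caddy's tray. Origin: centre of its underside.
- die_2: A second die of the same shape in the tray, 40 to 55 mm from the first.
- spray_can: Bystander: upright can, 54 mm diameter, 170 mm high, at the bench's far side. Origin: centre of its underside.
- hammer: Bystander: hammer 260 mm long lying on the bench near the robot. Origin: underside of the tool.
- bit_cup: Bystander: steel cup, 70 mm diameter, 70 mm high, at the right of the bench. Origin: centre of its underside.
Things that resemble listed ones, but are neither listed nor needed, are in the scene too. Of the things like the caddy, leave any that is pink; of the rest the larger one is meant.

How it is judged:
On the way, in this order (a step that is already met when the one before it is completed fails the run):
1. the caddy is lifted clear of the open hooks (contact force between caddy and open_rack below 0.1 N and height (world z) of caddy above 0.192 m), for 0.1 s.
2. the bar rests on the arms of the hooded rack, at the height of the flats (contact force between caddy and hooded_rack above 0.5 N and z of caddy in the frame of hooded_rack between 0.181 and 0.191 m and x of caddy in the frame of hooded_rack below -0.055 m), for 0.1 s.
At the end, for the whole second after the job is handed in: The bar lies in both pockets of the hooded rack (centre 170-179 mm above the bench, 55-102 mm in front of the rack's origin, within 15 mm of its middle), hanging on the rack, level within 0.15 rad, at rest (< 30 mm/s, < 0.3 rad/s), both dies in the tray (< 135 mm from the bar's middle) (z of caddy in the frame of hooded_rack between 0.17 and 0.179 m and x of caddy in the frame of hooded_rack between -0.102 and -0.055 m and y of caddy in the frame of hooded_rack between -0.015 and 0.015 m and contact force between caddy and hooded_rack above 1.5 N and angle between caddy's own z axis and vertical below 0.15 rad and linear speed of caddy below 0.03 m/s and angular speed of caddy below 0.3 rad/s and distance between each of die_1, die_2 and caddy below 0.135 m); the robot touches nothing.
It fails at once if the caddy is pressed on either rack with more than 25 N (contact force between caddy and hooded_rack above 25 N or contact force between caddy and open_rack above 25 N).
It fails at once if the caddy tips more than 0.25 rad from level (angle between caddy's own z axis and vertical above 0.25 rad).
It fails at once if the caddy is set down or dropped (bar lower than 135 mm over the bench) (height (world z) of caddy below 0.135 m).
It fails at once if a die leaves the tray (not (distance between die_1 and caddy below 0.135 m) or not (distance between die_2 and caddy below 0.135 m)).
It fails at once if the can, hammer or cup is moved by more than 30 mm (distance of any of spray_can, hammer, bit_cup from where it was at the start of the episode above 0.03 m).
It also fails if it takes over 72 s, if anything falls off the work surface, if the arm or the gripper's body presses on something with over 40 N, if the wrist force passes 120 N, or if a joint passes its speed limit or range.

## Working session

There is one attempt and no reset: what is moved stays moved. The work goes in short steps, Python scripts to look and compute and a tool call to move; the robot and the scene stay as the last step left them, time stands still between calls to the robot, and variables do not carry over. Pictures are saved under pics/ and viewed, at most 10 in all, crops included, and the job is handed in when it is done.

Besides the shell and the picture viewer there is one more tool, called as a command line: name --pt "numbers of a row" for each row, then --argument value for the rest. send_rows: Moves the arm, as the interface text tells. Its arguments: {"type":"object","properties":{"motion":{"type":"array"},"squeeze":{"type":"number"}},"required":["motion"]}

```bash
mkdir -p pics; cat > h.py <<'E'
import numpy as np, cv2
from bench import readout, optics, robot
def grab(n):
    st=readout.observe(); im,d=optics.read_camera(n); m=optics.camera_model(n)
    if n=="wrist":
        T=np.eye(4); T[:3,:3]=cv2.Rodrigues(np.array(st["tool_rot"],float))[0]; T[:3,3]=st["ee_pos"]
        m["T"]=T@np.array(m["tool_from_camera"])
    m["T"]=np.array(m["T"]); m["f"]=im.shape[0]/2/np.tan(np.radians(m["fov_y"])/2)
    return im,d,m
def cloud(d,m):
    v,u=np.indices(d.shape)
    p=np.stack([(u-m["cx"])/m["f"]*d,-(v-m["cy"])/m["f"]*d,-d],-1)
    return p@m["T"][:3,:3].T+m["T"][:3,3]
def proj(p,m):
    q=np.linalg.inv(m["T"])@np.append(p,1)
    return m["cx"]-m["f"]*q[0]/q[2], m["cy"]+m["f"]*q[1]/q[2]
E
python3 - <<'E'
from h import *
s=readout.observe(); print(s["t"],s["ee_pos"],s["tool_rot"],s["opening"])
out=[]
for n in["top","side"]:
    im,d,m=grab(n); out.append(im); print(n,{k:v for k,v in m.items()if k!="T"},m["T"].round(3).tolist())
    np.savez(n,im=im,d=d); 
cv2.imwrite("pics/top.png",out[0][...,::-1]);cv2.imwrite("pics/side.png",out[1][...,::-1])
E
```

```text
0.0 [ 0.18949314 -0.64708101  0.22995441] [-3.10757026e+00 -4.45585528e-01  3.94606359e-04] 0.08510695825177075
top {'fov_y': 57.77513458216072, 'cx': 250.29833715497784, 'cy': 190.73244354224786, 'f': np.float64(347.985848613293)} [[0.065, 0.974, -0.217, 0.359], [-0.998, 0.065, -0.009, -0.003], [0.006, 0.217, 0.976, 1.053], [0.0, 0.0, 0.0, 1.0]]
side {'fov_y': 45.469188938265226, 'cx': 255.7428646721102, 'cy': 181.70036916993797, 'f': np.float64(458.213461623068)} [[-0.98, 0.146, -0.137, 0.354], [-0.2, -0.683, 0.702, 0.94], [0.009, 0.715, 0.699, 1.038], [0.0, 0.0, 0.0, 1.0]]
```

View pics/top.png

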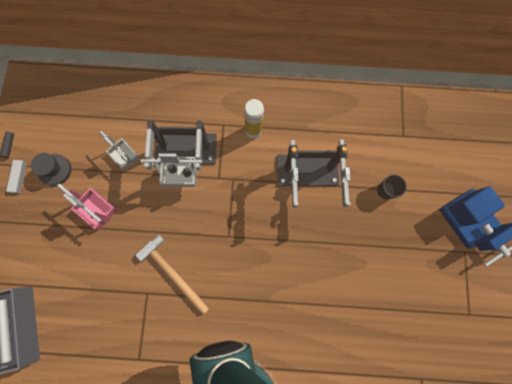

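View pics/side.png

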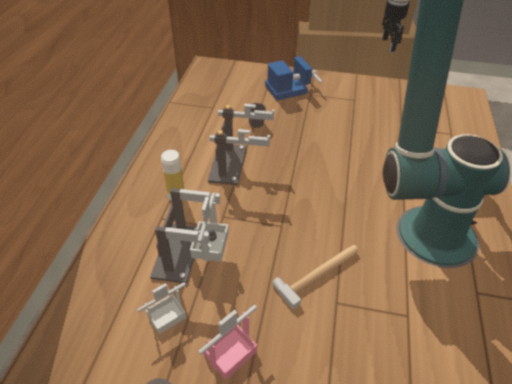

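The top view shows the caddy candidates: the grey one hanging on the open rack at about (178,165), a small grey one on the bench at (120,150), and a pink one at (90,205). I choose the one at (178,165), which is the larger non-pink one and is hanging. The hooded rack is at (318,170), the can at (254,118), the hammer at (172,272) and the cup at (392,187).

```bash
python3 - <<'E'
from h import *
for n in["top","side"]:
    z=np.load(n+".npz"); m=optics.camera_model(n); print({k:v for k,v in m.items() if k not in("T","cx","cy","fov_y")})
    m["T"]=np.array(m["T"]); m["f"]=192/np.tan(np.radians(m["fov_y"])/2)
    P=cloud(z["d"],m); ok=z["d"]>0
    bench=ok&(abs(P[...,2])<.01); print(n,"bench z",P[bench][:,2].mean().round(4))
    for name,(x0,x1,y0,y1) in dict(open=(.3,.65,.1,.4),hood=(.3,.65,-.3,-.0)).items():
        r=ok&(P[...,0]>x0)&(P[...,0]<x1)&(P[...,1]>y0)&(P[...,1]<y1)
        h=np.histogram(P[r][:,2],bins=np.arange(.0,.26,.01)); print(name,dict(zip((h[1]*1000).round().astype(int).tolist(),h[0].tolist())))
        for a,b in((.006,.03),(.13,.172),(.172,.19),(.19,.215),(.215,.24)):
            q=P[r&(P[...,2]>a)&(P[...,2]<b)]
            if len(q)>5: 
                rect=cv2.minAreaRect((q[:,:2]*1000).astype(np.float32)); print(a,b,len(q),q.mean(0).round(3),np.array(rect[0]).round(1),np.array(rect[1]).round(1),round(rect[2],1))
a=cv2.resize(np.load("top.npz")["im"][110:220,90:370],None,fx=2.8,fy=2.8,interpolation=cv2.INTER_CUBIC)
cv2.imwrite("pics/crop.png",a[...,::-1])
E
```

```text
{}
top bench z -0.0
open {0: 4926, 10: 129, 20: 574, 30: 4, 40: 1, 50: 30, 60: 445, 70: 116, 80: 91, 90: 155, 100: 11, 110: 14, 120: 10, 130: 17, 140: 8, 150: 34, 160: 43, 170: 186, 180: 151, 190: 26, 200: 25, 210: 23, 220: 59, 230: 0, 240: 0}
0.006 0.03 721 [0.375 0.259 0.023] [476.4 272.5] [397.  157.1] 15.9
0.13 0.172 109 [0.619 0.226 0.156] [627.7 213.3] [ 50.4 140.9] 3.2
0.172 0.19 330 [0.622 0.222 0.18 ] [624.2 217.2] [ 49.7 157.9] 0.4
0.19 0.215 59 [0.618 0.215 0.202] [617.4 216.3] [ 7.  43.7] 11.0
0.215 0.24 74 [0.62  0.217 0.223] [620.1 216.3] [ 8.9 42.3] 0.6
hood {0: 5289, 10: 436, 20: 0, 30: 0, 40: 0, 50: 0, 60: 0, 70: 0, 80: 0, 90: 0, 100: 0, 110: 0, 120: 0, 130: 0, 140: 0, 150: 41, 160: 123, 170: 182, 180: 106, 190: 39, 200: 94, 210: 0, 220: 0, 230: 0, 240: 0}
0.006 0.03 540 [ 0.631 -0.165  0.012] [ 481.9 -147.2] [338.7 244.2] 1.3
0.13 0.172 211 [ 0.601 -0.182  0.166] [ 591.5 -174. ] [128.2 142.6] 4.4
0.172 0.19 241 [ 0.565 -0.18   0.18 ] [ 588.6 -174. ] [122.5 142.6] 4.2
0.19 0.215 133 [ 0.601 -0.178  0.2  ] [ 575.2 -174.9] [ 94.1 142.6] 3.9
{}
side bench z -0.0004
open
[... 351 characters left out ...]
] 89.4
0.172 0.19 347 [0.622 0.229 0.18 ] [625.7 218.9] [ 50.9 158.9] 1.2
0.19 0.215 55 [0.617 0.225 0.204] [617.7 219.3] [43.6  7.9] 86.9
0.215 0.24 63 [0.62  0.221 0.223] [619.9 218. ] [ 8.8 47.4] 3.1
hood {0: 2676, 10: 271, 20: 0, 30: 0, 40: 0, 50: 0, 60: 0, 70: 0, 80: 0, 90: 0, 100: 0, 110: 0, 120: 0, 130: 0, 140: 1, 150: 131, 160: 231, 170: 193, 180: 76, 190: 68, 200: 38, 210: 0, 220: 0, 230: 0, 240: 0}
0.006 0.03 395 [ 0.625 -0.156  0.011] [ 490.4 -150.2] [266.5 335. ] 84.7
0.13 0.172 406 [ 0.591 -0.162  0.163] [ 590.3 -171.3] [127.9 146.5] 3.6
0.172 0.19 226 [ 0.569 -0.17   0.179] [ 576.9 -173.2] [101.6 148.3] 4.4
0.19 0.215 106 [ 0.6   -0.167  0.198] [ 573.6 -175. ] [ 93.4 149.6] 4.8
```

View pics/crop.png

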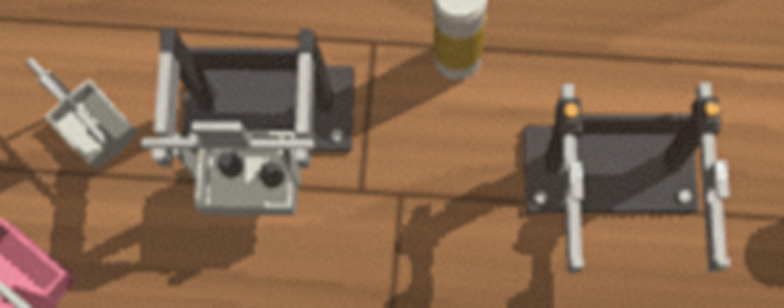

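The crop confirms the choice: a grey tray with two dark dies at about (230,165) and (270,175), its bar across the open U's and an upright plate at (220,133). The plate measures about 43 x 9 mm with its top at z=0.225, as stated. The hooded arms have tips at (575,265) and (718,265) and hoods at (576,180) and (720,178).

```bash
cat >> h.py <<'E'
def goal(x,y,z,yaw):
    "shift in tool mm and twist (rad) to TCP xyz with tool y at world angle yaw"
    s=readout.observe(); R=cv2.Rodrigues(np.array(s["tool_rot"],float))[0]
    d=R.T@(np.array([x,y,z])-s["ee_pos"])*1000; a=np.arctan2(R[1,1],R[0,1]); t=-(yaw-a); t=(t+np.pi)%(2*np.pi)-np.pi
    print("t",round(s["t"],2),"pos",np.round(s["ee_pos"],4),"yaw",round(a,4),"tilt",np.round(R[:,2],4),"-> d",d.round(1),"twist",round(t,4),"F",np.round(s["ft_force"],2),"open",round(s["opening"],4),"grip",round(float(np.max(s["finger_force"])),1))
E
python3 - <<'E'
from h import *
print(np.array(optics.camera_model("wrist")["tool_from_camera"]).round(3).tolist())
goal(.48,-.17,.38,.07)
for n in["top","side"]:
    z=np.load(n+".npz"); m=optics.camera_model(n); m["T"]=np.array(m["T"]); m["f"]=192/np.tan(np.radians(m["fov_y"])/2)
    P=cloud(z["d"],m); q=P[(z["d"]>0)&(P[...,0]>.4)&(P[...,0]<.7)&(P[...,1]<-.05)&(P[...,1]>-.3)&(P[...,2]>.172)]
    for lab in (q[:,1]>-.17,q[:,1]<-.17):
        a=q[lab]; print(n,"tip",np.sort(a[:,0])[[0,3,8]].round(4)); 
        for x in np.arange(.5,.66,.01):
            b=a[abs(a[:,0]-x)<.005]
            if len(b): print(round(x,2),len(b),b[:,1].mean().round(4),b[:,2].max().round(4),end=" | ")
        print()
E
```

```text
[[0.0, 0.954, 0.3, 0.077], [1.0, -0.0, 0.0, -0.0], [0.0, 0.3, -0.954, -0.144], [0.0, 0.0, 0.0, 1.0]]
t 0.1 pos [ 0.1895 -0.6472  0.23  ] yaw -1.286 tilt [-5.e-04  2.e-03 -1.e+00] -> d [ 412.9 -376.6 -149.1] twist -1.356 F [-0.63 -0.32  0.53] open 0.0851 grip 0.0
top tip [0.5227 0.5231 0.5248]
0.52 9 -0.1126 0.1917 | 0.53 14 -0.112 0.1912 | 0.54 18 -0.1114 0.183 | 0.55 19 -0.1104 0.1833 | 0.56 16 -0.1094 0.1831 | 0.57 15 -0.1082 0.1836 | 0.58 18 -0.1081 0.2032 | 0.59 16 -0.1073 0.2049 | 0.6 21 -0.1056 0.2043 | 0.61 21 -0.105 0.2047 | 0.62 2 -0.1079 0.1998 | 0.64 3 -0.1027 0.1734 | 0.65 7 -0.1033 0.1784 | 0.66 35 -0.1027 0.1869 | 
top tip [0.532  0.5329 0.5333]
0.53 9 -0.2438 0.1905 | 0.54 18 -0.2423 0.193 | 0.55 17 -0.2423 0.1831 | 0.56 20 -0.2416 0.1844 | 0.57 19 -0.2411 0.1817 | 0.58 17 -0.2402 0.1821 | 0.59 22 -0.2384 0.2027 | 0.6 15 -0.2387 0.2059 | 0.61 29 -0.237 0.2037 | 0.62 28 -0.2361 0.2053 | 0.63 6 -0.2365 0.2047 | 0.65 2 -0.2347 0.1727 | 0.66 10 -0.2321 0.1775 | 
side tip [0.5212 0.522  0.5233]
0.52 10 -0.1109 0.1905 | 0.53 18 -0.1098 0.1887 | 0.54 14 -0.1102 0.1844 | 0.55 12 -0.1085 0.18 | 0.56 12 -0.1058 0.1833 | 0.57 14 -0.1071 0.1814 | 0.58 17 -0.1063 0.2015 | 0.59 13 -0.1049 0.2034 | 0.6 30 -0.1034 0.2049 | 0.61 30 -0.1026 0.2044 | 0.62 2 -0.1072 0.1989 | 0.65 6 -0.1 0.1798 | 0.66 25 -0.0999 0.1894 | 
side tip [0.5311 0.5315 0.5338]
0.53 11 -0.2398 0.1907 | 0.54 13 -0.242 0.1903 | 0.55 13 -0.2393 0.1826 | 0.56 14 -0.238 0.1818 | 0.57 11 -0.2388 0.1814 | 0.58 11 -0.2374 0.1829 | 0.59 16 -0.2374 0.2022 | 0.6 15 -0.2368 0.2035 | 0.61 28 -0.2348 0.2036 | 0.62 28 -0.2343 0.2022 | 0.66 6 -0.2324 0.1852 |
```

send_rows --pt "15 -16 -25 0 0" --pt "40 -43 -50 0 0" --pt "66 -71 -70 0 0" --pt "92 -99 -85 0 0" --pt "118 -127 -95 0 0" --pt "144 -155 -100 0 0" --pt "170 -183 -100 0 0" --pt "196 -211 -100 0 0"

```text
t: 0.77
ee_pos: [0.3189, -0.3885, 0.3317]
tool_rot: [3.109, 0.445, 0.001]
ft_force: [1.5, -0.1, 0.1]
opening: 0.0854
finger_force: 0.0
```

send_rows --pt "26 -28 0 -0.11 0" --pt "52 -56 0 -0.22 0" --pt "78 -84 0 -0.33 0" --pt "104 -112 0 -0.44 0" --pt "130 -140 0 -0.55 0" --pt "156 -168 0 -0.66 0" --pt "182 -196 0 -0.77 0" --pt "208 -224 0 -0.88 0"

```text
t: 1.43
ee_pos: [0.4553, -0.1149, 0.331]
tool_rot: [-2.619, -1.735, 0.0]
ft_force: [1.2, -0.6, 0.2]
opening: 0.0851
finger_force: 0.0
```

```bash
python3 -c "
from h import *
goal(.62,.2175,.33,.02)"
```

```text
t 1.43 pos [ 0.4553 -0.1149  0.331 ] yaw -0.4006 tilt [-2.e-04 -0.e+00 -1.e+00] -> d [370.3  22.1   1. ] twist -0.4206 F [ 1.18 -0.55  0.17] open 0.0851 grip 0.0
```

send_rows --pt "40 2 0 -0.06 0" --pt "80 5 0 -0.12 0" --pt "120 8 0 -0.18 0" --pt "160 10 0 -0.24 0" --pt "200 12 0 -0.3 0" --pt "240 15 0 -0.36 0" --pt "280 17 0 -0.42 0" --pt "310 18 0 -0.42 0"

```text
t: 2.1
ee_pos: [0.5947, 0.1639, 0.3304]
tool_rot: [-2.201, -2.241, 0.0]
ft_force: [-0.1, -1.0, -0.7]
opening: 0.0849
finger_force: 0.0
```

send_rows --pt "20 0 0 0 0" --pt "40 0 0 0 0" --pt "56 -22 0 0 0" --pt "56 -22 0 0 0" --pt "56 -22 0 0 0" --pt "56 -22 0 0 0" --pt "56 -22 0 0 0" --pt "56 -22 0 0 0"

```text
t: 2.77
ee_pos: [0.5718, 0.2157, 0.3312]
tool_rot: [2.207, 2.235, -0.0]
ft_force: [0.0, 0.6, -0.3]
opening: 0.0853
finger_force: 0.0
```

```bash
python3 - <<'E'
from h import *
goal(.62,.2175,.33,.02)
im,d,m=grab("wrist"); P=cloud(d,m); ok=d>0
cv2.imwrite("pics/wrist1.png",im[...,::-1])
np.savez("w1",im=im,d=d,T=m["T"])
for a,b in((.16,.172),(.172,.183),(.205,.235)):
    r=ok&(P[...,2]>a)&(P[...,2]<b)&(P[...,0]<.66)&(P[...,0]>.56)&(abs(P[...,1]-.217)<.09); q=P[r]
    if len(q)>5:
        c=cv2.minAreaRect((q[:,:2]*1000).astype(np.float32)); print(a,b,len(q),np.percentile(q[:,2],95).round(4),c)
E
```

```text
t 2.77 pos [0.5718 0.2157 0.3312] yaw 0.0128 tilt [ 2.e-04 -2.e-04 -1.e+00] -> d [ 1.2 48.2  1.2] twist -0.0072 F [ 0.03  0.57 -0.32] open 0.0853 grip 0.0
0.16 0.172 406 0.1717 ((634.0525512695312, 214.88302612304688), (58.96229553222656, 141.8591766357422), 3.3293967247009277)
0.172 0.183 1710 0.1818 ((630.1904907226562, 217.8824920654297), (159.53330993652344, 59.16688537597656), 89.82868194580078)
0.205 0.235 815 0.227 ((622.4031372070312, 218.33274841308594), (8.612105369567871, 43.72002029418945), 3.317962646484375)
```

View pics/wrist1.png

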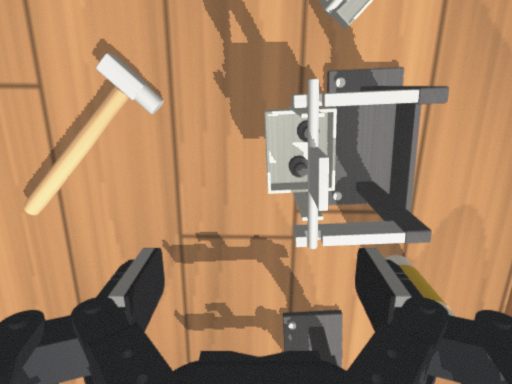

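The wrist view shows the caddy from above: bar from (313,80) to (313,248), upright plate at about (318,178), dies at (303,130) and (298,166), and the hammer clear on the left. My last sideways shift had the wrong sign, so the tool is 48 mm short in x.

```bash
python3 - <<'E'
from h import *
z=np.load("w1.npz"); m=optics.camera_model("wrist"); m["T"]=z["T"]; m["f"]=192/np.tan(np.radians(m["fov_y"])/2)
P=cloud(z["d"],m); X,Y,Z=P[...,0],P[...,1],P[...,2]
for n,r in dict(plate=(Z>.222)&(Z<.232)&(abs(X-.62)<.03)&(abs(Y-.218)<.03),bar=(Z>.174)&(Z<.186)&(abs(X-.621)<.012)&(abs(Y-.218)<.09)&((abs(Y-.218)>.072)|(abs(Y-.218)<.045)&(abs(Y-.218)>.026)),
  rack=(Z>.165)&(Z<.19)&(X>.64)&(X<.69)&(abs(Y-.218)<.09)).items():
    q=P[r]; 
    if n=="rack":
        for s in(1,-1):
            a=q[(q[:,1]-.218)*s>0]; print(n,len(a),np.polyfit(a[:,0]-.66,a[:,1],1).round(4),np.ptp(a[:,1]))
    else: print(n,len(q),q.mean(0).round(4),np.polyfit(q[:,1]-.218,q[:,0],1).round(4),np.ptp(q,0).round(4))
goal(.622,.218,.33,.04)
E
```

```text
plate 578 [0.6222 0.2191 0.2259] [-0.0578  0.6223] [0.0099 0.0437 0.0058]
bar 585 [0.6204 0.2242 0.1803] [-0.041   0.6206] [0.0209 0.1596 0.0091]
rack 768 [0.0559 0.2828] 0.01215497544191313
rack 925 [0.0625 0.1525] 0.014070273936829969
t 2.82 pos [0.5718 0.2157 0.3313] yaw 0.0127 tilt [ 1.e-04 -2.e-04 -1.e+00] -> d [ 1.7 50.3  1.3] twist -0.0273 F [-0.12  0.02 -0.53] open 0.0855 grip 0.0
```

send_rows --pt "0 15 0 -0.01 0" --pt "1 30 10 -0.02 0" --pt "2 45 25 -0.03 0" --pt "2 50 40 -0.042 0" --pt "2 50 55 -0.042 0" --pt "2 50 66 -0.042 0" --pt "2 50 72 -0.042 0" --pt "2 50 72 -0.042 0" --squeeze 20

```text
t: 3.48
ee_pos: [0.6199, 0.2186, 0.2567]
tool_rot: [-2.157, -2.281, 0.006]
ft_force: [-1.1, -0.4, 1.3]
opening: 0.0854
finger_force: 0.0
```

```bash
python3 - <<'E'
from h import *
goal(.6215,.218,.19,.055)
im,d,m=grab("wrist"); P=cloud(d,m); X,Y,Z=P[...,0],P[...,1],P[...,2]
cv2.imwrite("pics/wrist2.png",im[...,::-1])
r=(Z>.219)&(Z<.235)&(abs(X-.62)<.03)&(abs(Y-.218)<.035); q=P[r]
print(len(q),q.mean(0).round(4),np.median(q[:,2]),np.polyfit(q[:,1]-.218,q[:,0],1).round(4),np.ptp(q,0).round(4))
E
```

```text
t 3.48 pos [0.6199 0.2186 0.2567] yaw 0.0558 tilt [-0.004  -0.0012 -1.    ] -> d [-0.7  1.8 66.7] twist 0.0008 F [-1.08 -0.39  1.34] open 0.0854 grip 0.0
1020 [0.6226 0.2198 0.2259] 0.2260383634617107 [-0.0589  0.6227] [0.0101 0.0443 0.0091]
```

View pics/wrist2.png

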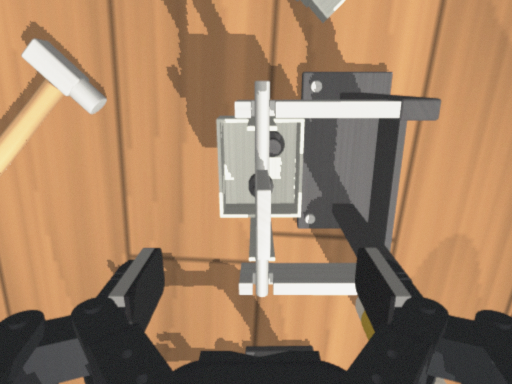

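The closer wrist view shows the plate at (262,180), midway between the open fingers (inner edges at 163 and 357), and the yaw matches.

send_rows --pt "0 2 10 0 0" --pt "0 2 22 0 0" --pt "0 2 34 0 0" --pt "0 2 46 0 0" --pt "0 2 56 0 0" --pt "0 2 63 0 0" --pt "0 2 66 0 0" --pt "0 2 66 0 0"

```text
t: 4.2
ee_pos: [0.6226, 0.2192, 0.1917]
tool_rot: [-2.158, -2.282, 0.003]
ft_force: [0.1, 0.4, -0.5]
opening: 0.0851
finger_force: 0.0
```

send_rows --pt "0 0 0 0 80" --pt "0 0 0 0 150" --pt "0 0 0 0 200" --pt "0 0 0 0 225" --pt "0 0 0 0 240" --pt "0 0 0 0 250" --pt "0 0 0 0 255" --pt "0 0 0 0 255" --squeeze 20

```text
t: 4.87
ee_pos: [0.6228, 0.2194, 0.1936]
tool_rot: [-2.158, -2.282, 0.001]
ft_force: [-2.7, 0.1, 2.7]
opening: 0.0076
finger_force: 20.0
```

```bash
python3 -c "
from h import *
goal(.6215,.218,.19,.055)"
```

```text
t 4.87 pos [0.6228 0.2194 0.1936] yaw 0.0561 tilt [-0.001  0.    -1.   ] -> d [-1.3 -1.3  3.6] twist 0.0011 F [-2.75  0.13  2.71] open 0.0076 grip 20.0
```

send_rows --pt "0 0 0 0 255" --pt "0 0 0 0 255" --pt "0 0 -2 0 255" --pt "0 0 -6 0 255" --pt "0 0 -12 0 255" --pt "0 0 -19 0 255" --pt "0 0 -26 0 255" --pt "0 0 -30 0 255" --squeeze 60

```text
t: 5.53
ee_pos: [0.624, 0.2195, 0.2246]
tool_rot: [2.158, 2.282, 0.002]
ft_force: [0.6, 0.8, -6.0]
opening: 0.0068
finger_force: 58.7
```

send_rows --pt "0 0 0 0 255" --pt "0 0 0 0 255" --pt "0 -3 0 0 255" --pt "0 -8 0 0 255" --pt "0 -15 0 0 255" --pt "0 -24 0 0 255" --pt "0 -34 0 0 255" --pt "0 -45 0 0 255"

```text
t: 6.2
ee_pos: [0.577, 0.2167, 0.2231]
tool_rot: [-2.158, -2.283, 0.001]
ft_force: [-0.2, 0.4, -5.3]
opening: 0.0073
finger_force: 58.7
```

```bash
python3 -c "
from h import *
goal(.46,.21,.224,.055)"
```

```text
t 6.2 pos [0.577  0.2167 0.2231] yaw 0.056 tilt [-5.e-04 -1.e-04 -1.e+00] -> d [  -0.2 -117.2   -0.9] twist 0.001 F [-0.22  0.42 -5.25] open 0.0073 grip 58.7
```

send_rows --pt "0 -12 0 0 255" --pt "0 -26 0 0 255" --pt "0 -42 0 0 255" --pt "0 -60 0 0 255" --pt "-6 -80 0 0 255" --pt "-16 -98 0 0 255" --pt "-30 -112 0 0 255" --pt "-48 -120 0 0 255"

```text
t: 6.87
ee_pos: [0.4583, 0.1623, 0.2232]
tool_rot: [-2.155, -2.284, 0.001]
ft_force: [0.7, -0.2, -5.0]
opening: 0.007
finger_force: 58.7
```

send_rows --pt "-20 -4 0 0.002 255" --pt "-42 -5 0 0 255" --pt "-66 -5 0 0 255" --pt "-90 -5 0 0 255" --pt "-115 -5 0 0 255" --pt "-140 -5 0 0 255" --pt "-165 -5 0 0 255" --pt "-190 -5 0 0 255"

```text
t: 7.53
ee_pos: [0.4658, -0.0286, 0.2236]
tool_rot: [2.158, 2.283, 0.001]
ft_force: [-0.0, -0.4, -5.5]
opening: 0.0072
finger_force: 58.7
```

```bash
python3 -c "
from h import *
goal(.45,-.182,.228,.07)"
```

```text
t 7.53 pos [ 0.4658 -0.0286  0.2236] yaw 0.0563 tilt [ 9.e-04  0.e+00 -1.e+00] -> d [-152.3  -24.4   -4.5] twist -0.0137 F [-0.04 -0.41 -5.48] open 0.0072 grip 58.7
```

send_rows --pt "-25 -4 0 -0.002 255" --pt "-49 -8 0 -0.004 255" --pt "-72 -12 -1 -0.006 255" --pt "-94 -16 -2 -0.008 255" --pt "-114 -20 -3 -0.01 255" --pt "-131 -23 -4 -0.012 255" --pt "-144 -24 -4 -0.014 255" --pt "-152 -24 -4 -0.014 255"

```text
t: 8.2
ee_pos: [0.4505, -0.1818, 0.2276]
tool_rot: [2.143, 2.296, -0.0]
ft_force: [-0.2, 0.3, -6.1]
opening: 0.0074
finger_force: 58.7
```

send_rows --pt "0 0 0 0 255" --pt "0 0 0 0 255" --pt "0 0 0 0 255" --pt "0 0 0 0 255" --pt "0 0 0 0 255" --pt "0 0 0 0 255" --pt "0 0 0 0 255" --pt "0 0 0 0 255"

```text
t: 8.87
ee_pos: [0.4515, -0.1806, 0.2273]
tool_rot: [-2.142, -2.298, -0.0]
ft_force: [0.4, 0.0, -5.2]
opening: 0.007
finger_force: 58.7
```

```bash
python3 - <<'E'
from h import *
goal(.5595,-.1745,.224,.07)
out=[]
for n in("top","side"):
    im,d,m=grab(n); P=cloud(d,m); X,Y,Z=P[...,0],P[...,1],P[...,2]; ok=d>0
    out.append(im[100:300,200:400] if n=="top" else im[60:260,150:350])
    for nm,r in dict(bar=ok&(Z>.18)&(Z<.22)&(abs(X-.45)<.015)&(abs(Y+.18)<.085)&(abs(Y+.18)>.052),L=ok&(Z>.186)&(Z<.197)&(abs(X-.53)<.03)&(abs(Y+.11)<.015),R=ok&(Z>.186)&(Z<.197)&(abs(X-.54)<.03)&(abs(Y+.242)<.015)).items():
        q=P[r]; print(n,nm,len(q), q.mean(0).round(4) if len(q) else "", (np.polyfit(q[:,1],q[:,0],1).round(3),np.polyfit(q[:,1],q[:,2],1).round(3),q[:,1].min().round(3),q[:,1].max().round(3),np.percentile(q[:,2],90).round(4)) if nm=="bar" and len(q)>4 else (np.sort(q[:,0])[:3].round(4)))
im,d,m=grab("wrist"); cv2.imwrite("pics/w3.png",im[...,::-1]); np.savez("w3",im=im,d=d,T=m["T"])
P=cloud(d,m); X,Y,Z=P[...,0],P[...,1],P[...,2]
for s in(-.11,-.242):
    q=P[(d>0)&(abs(Y-s)<.016)&(Z>.172)&(Z<.21)&(X>.49)&(X<.66)]; 
    print("wrist",s,len(q),[(round(x,3),q[abs(q[:,0]-x)<.004][:,1].mean().round(4),q[abs(q[:,0]-x)<.004][:,2].max().round(4)) for x in np.arange(.515,.61,.008) if (abs(q[:,0]-x)<.004).any()])
c=cv2.resize(np.hstack(out),None,fx=2,fy=2,interpolation=cv2.INTER_CUBIC); cv2.imwrite("pics/two.png",c[...,::-1])
E
```

```text
t 8.87 pos [ 0.4515 -0.1806  0.2273] yaw 0.0705 tilt [-0.  0. -1.] -> d [ -1.5 108.1   3.3] twist 0.0005 F [ 0.38  0.   -5.19] open 0.007 grip 58.7
top bar 44 [ 0.4454 -0.115   0.2122] (array([-0.056,  0.439]), array([-0.012,  0.211]), np.float64(-0.127), np.float64(-0.103), np.float64(0.2145))
top L 10 [ 0.5253 -0.1126  0.1899] [0.5238 0.5238 0.524 ]
top R 0  []
side bar 27 [ 0.4452 -0.1216  0.2079] (array([-0.072,  0.436]), array([0.225, 0.235]), np.float64(-0.235), np.float64(-0.098), np.float64(0.2131))
side L 7 [ 0.5242 -0.1126  0.188 ] [0.521  0.5224 0.5236]
side R 6 [ 0.5338 -0.2429  0.1892] [0.5313 0.5327 0.5333]
wrist -0.11 2239 [(np.float64(0.523), np.float64(-0.1121), np.float64(0.1929)), (np.float64(0.531), np.float64(-0.1116), np.float64(0.193)), (np.float64(0.539), np.float64(-0.1112), np.float64(0.1831)), (np.float64(0.547), np.float64(-0.1105), np.float64(0.1833)), (np.float64(0.555), np.float64(-0.1096), np.float64(0.1831)), (np.float64(0.563), np.float64(-0.1091), np.float64(0.1831)), (np.float64(0.571), np.float64(-0.1083), np.float64(0.1838)), (np.float64(0.579), np.float64(-0.1078), np.float64(0.1831)), (np.float64(0.587), np.float64(-0.1076), np.float64(0.1823)), (np.float64(0.595), np.float64(-0.1087), np.float64(0.1732))]
wrist -0.242 2939 [(np.float64(0.539), np.float64(-0.2384), np.float64(0.1801)), (np.float64(0.547), np.float64(-0.2383), np.float64(0.1826)), (np.float64(0.555), np.float64(-0.2391), np.float64(0.1824)), (np.float64(0.563), np.float64(-0.2397), np.float64(0.1824)), (np.float64(0.571), np.float64(-0.2391), np.float64(0.1832)), (np.float64(0.579), np.float64(-0.2384), np.float64(0.1826)), (np.float64(0.587), np.float64(-0.2379), np.float64(0.1828)), (np.float64(0.595), np.float64(-0.238), np.float64(0.2049)), (np.float64(0.603), np.float64(-0.2371), np.float64(0.2044))]
```

View pics/two.png

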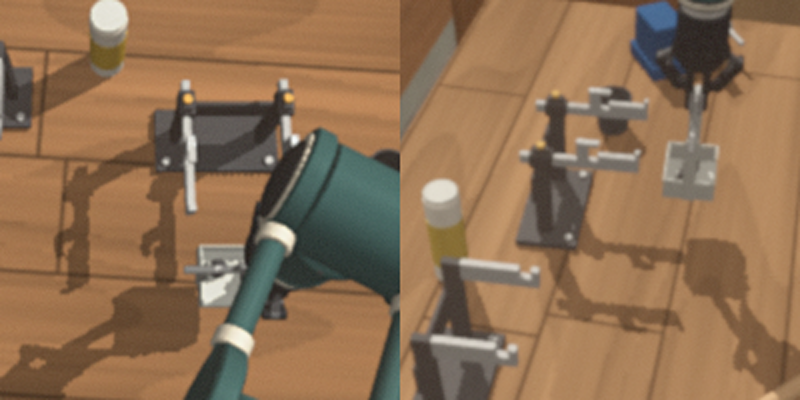

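View pics/w3.png

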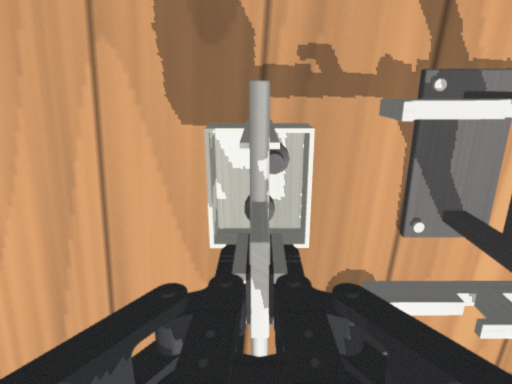

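Both dies are in the level tray at (274,158) and (260,205) in the wrist view. The bar is square to the hooded arms, in front of their tips and above the lips. I move forward over the flats next.

send_rows --pt "0 4 0 0 255" --pt "0 12 0 0 255" --pt "-1 24 0 0 255" --pt "-1 38 0 0 255" --pt "-1 54 0 0 255" --pt "-2 70 0 0 255" --pt "-2 86 0 0 255" --pt "-2 98 0 0 255"

```text
t: 9.68
ee_pos: [0.5519, -0.1759, 0.2271]
tool_rot: [2.141, 2.298, 0.001]
ft_force: [-0.1, -0.3, -6.1]
opening: 0.0071
finger_force: 58.7
```

send_rows --pt "0 6 0 0 255" --pt "0 9 0 0 255" --pt "0 10 0 0 255" --pt "0 10 3 0 255" --pt "0 10 8 0 255" --pt "0 10 13 0 255" --pt "0 10 17 0 255" --pt "0 10 19 0 255"

```text
t: 10.35
ee_pos: [0.5582, -0.1752, 0.207]
tool_rot: [-2.142, -2.296, 0.001]
ft_force: [-0.4, 0.5, -6.0]
opening: 0.0071
finger_force: 58.7
```

```bash
python3 - <<'E'
from h import *
goal(.5595,-.175,.2036,.07)
im,d,m=grab("side"); a=cv2.resize(im[60:200,190:330],None,fx=4,fy=4,interpolation=cv2.INTER_CUBIC); cv2.imwrite("pics/s4.png",a[...,::-1])
goal(.5595,-.175,.2036,.07)
E
```

```text
t 10.35 pos [ 0.5582 -0.1752  0.207 ] yaw 0.0697 tilt [-1.8e-03  6.0e-04 -1.0e+00] -> d [0.1 1.3 3.4] twist -0.0003 F [-0.4   0.52 -6.  ] open 0.0071 grip 58.7
t 10.4 pos [ 0.5583 -0.1751  0.2069] yaw 0.0697 tilt [-2.e-03  7.e-04 -1.e+00] -> d [0.  1.3 3.3] twist -0.0003 F [-0.23  0.53 -5.52] open 0.0069 grip 58.7
```

View pics/s4.png

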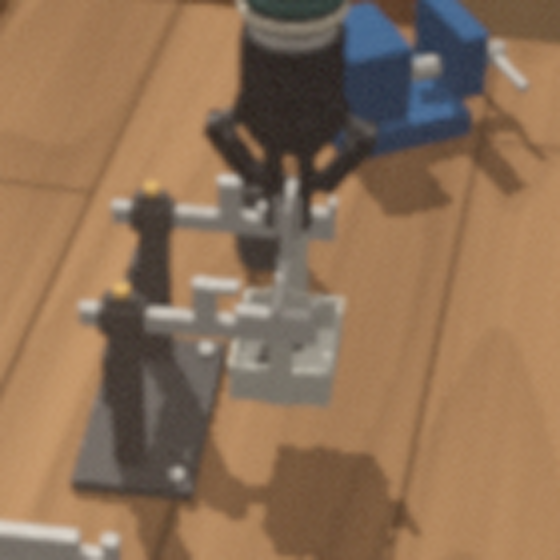

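The side crop shows the bar over the flats, between the lip at (325,215) and the hood at (230,195). I lower it slowly from here.

send_rows --pt "0 0 0.5 0 255" --pt "0 0 1 0 255" --pt "0 0 1.5 0 255" --pt "0 0 2 0 255" --pt "0 0 2.4 0 255" --pt "0 0 2.7 0 255" --pt "0 0 3 0 255" --pt "0 0 3 0 255"

```text
t: 11.07
ee_pos: [0.5593, -0.1753, 0.2052]
tool_rot: [-2.142, -2.298, 0.0]
ft_force: [-0.7, -0.7, -6.0]
opening: 0.0068
finger_force: 58.7
```

send_rows --pt "0 0 0.3 0 255" --pt "0 0 0.6 0 255" --pt "0 0 0.8 0 255" --pt "0 0 1 0 255" --pt "0 0 1 0 255" --pt "0 0 1 0 255" --pt "0 0 1 0 255" --pt "0 0 1 0 255"

```text
t: 11.73
ee_pos: [0.5593, -0.1753, 0.2043]
tool_rot: [2.142, 2.298, 0.0]
ft_force: [-0.4, 0.4, -6.6]
opening: 0.0072
finger_force: 58.7
```

send_rows --pt "0 0 0.3 0 255" --pt "0 0 0.6 0 255" --pt "0 0 0.9 0 255" --pt "0 0 1.2 0 255" --pt "0 0 1.2 0 255" --pt "0 0 1.2 0 255" --pt "0 0 1.2 0 255" --pt "0 0 1.2 0 255"

```text
t: 12.4
ee_pos: [0.5595, -0.1754, 0.2037]
tool_rot: [2.142, 2.297, 0.0]
ft_force: [-2.2, 1.8, 1.4]
opening: 0.0071
finger_force: 59.8
```

Contact on the flats is about 7 N. I ease off slightly and slide in.

send_rows --pt "0 1 -0.3 0 255" --pt "0 4 -0.3 0 255" --pt "0 8 -0.3 0 255" --pt "0 12 -0.3 0 255" --pt "0 16 -0.3 0 255" --pt "0 20 -0.3 0 255" --pt "0 23 -0.3 0 255" --pt "0 25 -0.3 0 255"

```text
t: 13.07
ee_pos: [0.5838, -0.174, 0.2037]
tool_rot: [-2.142, -2.297, 0.002]
ft_force: [-5.7, 0.1, 3.5]
opening: 0.0073
finger_force: 60.0
```

send_rows --pt "0 0.5 0 0 255" --pt "0 1.2 0 0 255" --pt "0 2 0 0 255" --pt "0 2.8 0 0 255" --pt "0 3.6 0 0 255" --pt "0 4.4 0 0 255" --pt "0 5 0 0 255" --pt "0 5 0 0 255"

```text
t: 13.73
ee_pos: [0.5889, -0.1735, 0.2037]
tool_rot: [-2.142, -2.298, 0.001]
ft_force: [-5.7, -1.2, 2.9]
opening: 0.0073
finger_force: 60.1
```

```bash
python3 -c "
from h import *
goal(.5973,-.1727,.2036,.07)"
```

```text
t 13.73 pos [ 0.5889 -0.1735  0.2037] yaw 0.0701 tilt [-7.e-04 -5.e-04 -1.e+00] -> d [0.2 8.4 0.1] twist 0.0001 F [-5.66 -1.21  2.88] open 0.0073 grip 60.1
```

send_rows --pt "0 0.5 -0.4 0 255" --pt "0 1 -0.4 0 255" --pt "0 1.6 -0.4 0 255" --pt "0 2.2 -0.4 0 255" --pt "0 2.8 -0.4 0 255" --pt "0 3.4 -0.4 0 255" --pt "0 4 -0.4 0 255" --pt "0 4 -0.4 0 255"

```text
t: 14.4
ee_pos: [0.5932, -0.1727, 0.2031]
tool_rot: [-2.142, -2.297, 0.0]
ft_force: [-0.2, 0.3, -5.9]
opening: 0.0068
finger_force: 58.7
```

send_rows --pt "0 0.3 0 0 255" --pt "0 0.6 0 0 255" --pt "0 0.9 0 0 255" --pt "0 1.2 0 0 255" --pt "0 1.5 0 0 255" --pt "0 1.5 0 0 255" --pt "0 1.5 0 0 255" --pt "0 1.5 0 0 255"

```text
t: 15.07
ee_pos: [0.5947, -0.1728, 0.2038]
tool_rot: [2.142, 2.298, 0.0]
ft_force: [0.8, -0.7, -5.4]
opening: 0.0072
finger_force: 58.7
```

send_rows --pt "0 0.3 0 0 255" --pt "0 0.6 0 0 255" --pt "0 0.9 0 0 255" --pt "0 1.2 0 0 255" --pt "0 1.5 0 0 255" --pt "0 1.5 0 0 255" --pt "0 1.5 0 0 255" --pt "0 1.5 0 0 255"

```text
t: 15.73
ee_pos: [0.5962, -0.1727, 0.2038]
tool_rot: [-2.142, -2.298, 0.0]
ft_force: [0.1, 0.3, -6.0]
opening: 0.0072
finger_force: 58.7
```

send_rows --pt "0 0.3 0 0 255" --pt "0 0.6 0 0 255" --pt "0 0.8 0 0 255" --pt "0 1 0 0 255" --pt "0 1 0 0 255" --pt "0 1 0 0 255" --pt "0 1 0 0 255" --pt "0 1 0 0 255"

```text
t: 16.4
ee_pos: [0.5972, -0.1727, 0.2038]
tool_rot: [-2.142, -2.298, 0.0]
ft_force: [-0.5, -0.1, -6.2]
opening: 0.0069
finger_force: 58.7
```

send_rows --pt "0 0.3 0 0 255" --pt "0 0.6 0 0 255" --pt "0 0.8 0 0 255" --pt "0 1 0 0 255" --pt "0 1 0 0 255" --pt "0 1 0 0 255" --pt "0 1 0 0 255" --pt "0 1 0 0 255"

```text
t: 17.07
ee_pos: [0.5982, -0.1726, 0.2038]
tool_rot: [-2.142, -2.298, -0.0]
ft_force: [-0.1, -0.5, -6.2]
opening: 0.0068
finger_force: 58.7
```

send_rows --pt "0 0.3 0 0 255" --pt "0 0.6 0 0 255" --pt "0 0.8 0 0 255" --pt "0 1 0 0 255" --pt "0 1 0 0 255" --pt "0 1 0 0 255" --pt "0 1 0 0 255" --pt "0 1 0 0 255"

```text
t: 17.73
ee_pos: [0.599, -0.1726, 0.2037]
tool_rot: [-2.142, -2.298, 0.001]
ft_force: [-1.1, -0.3, -5.0]
opening: 0.0071
finger_force: 58.9
```

send_rows --pt "0 0.2 0 0 255" --pt "0 0.4 0 0 255" --pt "0 0.6 0 0 255" --pt "0 0.6 0 0 255" --pt "0 0.6 0 0 255" --pt "0 0.6 0 0 255" --pt "0 0.6 0 0 255" --pt "0 0.6 0 0 255"

```text
t: 18.4
ee_pos: [0.5992, -0.1725, 0.2037]
tool_rot: [-2.142, -2.297, 0.001]
ft_force: [-5.3, -1.6, -2.3]
opening: 0.0071
finger_force: 59.0
```

The wall is reached at x=0.599, with about 5 N. I back off 2 mm to the middle of the pocket and lower.

send_rows --pt "0 -1 0 0 255" --pt "0 -2 0 0 255" --pt "0 -2.3 0 0 255" --pt "0 -2.3 1.5 0 255" --pt "0 -2.3 3 0 255" --pt "0 -2.3 4.5 0 255" --pt "0 -2.3 6 0 255" --pt "0 -2.3 7 0 255"

```text
t: 19.07
ee_pos: [0.5975, -0.1725, 0.1964]
tool_rot: [-2.142, -2.298, 0.0]
ft_force: [-0.2, -0.2, -5.7]
opening: 0.0071
finger_force: 58.7
```

send_rows --pt "0 0 0.4 0 255" --pt "0 0 0.8 0 255" --pt "0 0 1.2 0 255" --pt "0 0 1.5 0 255" --pt "0 0 1.5 0 255" --pt "0 0 1.5 0 255" --pt "0 0 1.5 0 255" --pt "0 0 1.5 0 255"

```text
t: 19.73
ee_pos: [0.5976, -0.1726, 0.1953]
tool_rot: [2.142, 2.298, 0.0]
ft_force: [1.2, -0.5, -4.9]
opening: 0.0072
finger_force: 58.7
```

send_rows --pt "0 0 0.3 0 255" --pt "0 0 0.6 0 255" --pt "0 0 0.9 0 255" --pt "0 0 1 0 255" --pt "0 0 1 0 255" --pt "0 0 1 0 255" --pt "0 0 1 0 255" --pt "0 0 1 0 255"

```text
t: 20.4
ee_pos: [0.5976, -0.1726, 0.1943]
tool_rot: [2.142, 2.298, 0.0]
ft_force: [0.9, 0.0, -5.9]
opening: 0.0069
finger_force: 58.7
```

send_rows --pt "0 0 0.2 0 255" --pt "0 0 0.4 0 255" --pt "0 0 0.6 0 255" --pt "0 0 0.6 0 255" --pt "0 0 0.6 0 255" --pt "0 0 0.6 0 255" --pt "0 0 0.6 0 255" --pt "0 0 0.6 0 255"

```text
t: 21.07
ee_pos: [0.5976, -0.1726, 0.1938]
tool_rot: [2.142, 2.298, 0.0]
ft_force: [-0.1, -0.2, -4.7]
opening: 0.0071
finger_force: 58.9
```

send_rows --pt "0 0 0.2 0 255" --pt "0 0 0.4 0 255" --pt "0 0 0.6 0 255" --pt "0 0 0.6 0 255" --pt "0 0 0.6 0 255" --pt "0 0 0.6 0 255" --pt "0 0 0.6 0 255" --pt "0 0 0.6 0 255"

```text
t: 21.73
ee_pos: [0.5977, -0.1727, 0.1937]
tool_rot: [2.142, 2.297, 0.0]
ft_force: [-3.6, 0.9, 1.6]
opening: 0.007
finger_force: 60.0
```

send_rows --pt "0 0 -0.3 0 255" --pt "0 0 -0.3 0 255" --pt "0 0 -0.3 0 245" --pt "0 0 -0.3 0 235" --pt "0 0 -0.3 0 225" --pt "0 0 -0.3 0 210" --pt "0 0 -0.3 0 190" --pt "0 0 -0.3 0 160" --squeeze 20

```text
t: 22.4
ee_pos: [0.5978, -0.1728, 0.1932]
tool_rot: [2.142, 2.297, 0.0]
ft_force: [0.1, 0.9, 0.3]
opening: 0.0311
finger_force: 0.0
```

send_rows --pt "0 0 0 0 130" --pt "0 0 0 0 110" --pt "0 0 0 0 110" --pt "0 0 -4 0 110" --pt "0 0 -12 0 110" --pt "0 0 -22 0 110" --pt "0 0 -34 0 110" --pt "0 0 -48 0 110"

```text
t: 23.07
ee_pos: [0.5975, -0.1726, 0.2428]
tool_rot: [2.142, 2.298, 0.0]
ft_force: [1.0, -0.5, 0.2]
opening: 0.0484
finger_force: 0.0
```

send_rows --pt "0 0 -15 0 110" --pt "0 0 -30 0 110" --pt "0 0 -45 0 110" --pt "0 0 -60 0 110" --pt "0 0 -70 0 110" --pt "0 0 -75 0 110" --pt "0 0 -75 0 110" --pt "0 0 -75 0 110"

```text
t: 23.73
ee_pos: [0.5975, -0.1726, 0.3166]
tool_rot: [2.142, 2.298, 0.0]
ft_force: [-0.4, -0.8, -0.9]
opening: 0.0484
finger_force: 0.0
```

```bash
python3 - <<'E'
from h import *
goal(.5973,-.1727,.32,.07)
im,d,m=grab("wrist"); P=cloud(d,m); X,Y,Z=P[...,0],P[...,1],P[...,2]
q=P[(d>0)&(Z>.218)&(Z<.24)&(abs(X-.598)<.04)&(abs(Y+.173)<.04)]; print("plate",len(q),q.mean(0).round(4),np.median(q[:,2]).round(4))
q=P[(d>0)&(Z>.165)&(Z<.19)&(abs(X-.598)<.015)&(abs(Y+.173)<.045)&(abs(Y+.173)>.025)]; print("bar",len(q),q.mean(0).round(4),np.percentile(q[:,2],90).round(4))
s,_,_=grab("side"); a=np.hstack([im,cv2.resize(s[60:200,190:330],(384,384),interpolation=cv2.INTER_CUBIC)]); a=cv2.resize(a,(798,342)); cv2.imwrite("pics/end.png",a[...,::-1])
E
```

```text
t 23.73 pos [ 0.5975 -0.1726  0.3166] yaw 0.07 tilt [ 3.e-04 -1.e-04 -1.e+00] -> d [-0.1 -0.2 -3.4] twist 0.0 F [-0.44 -0.84 -0.9 ] open 0.0484 grip 0.0
plate 578 [ 0.5989 -0.1727  0.226 ] 0.2261
bar 328 [ 0.5962 -0.1481  0.1798] 0.1814
```

View pics/end.png

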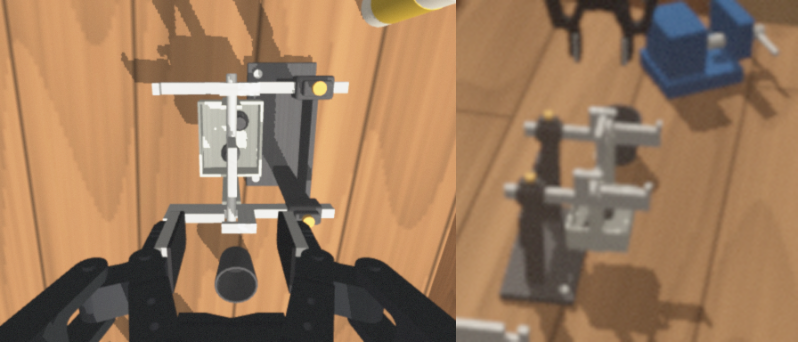

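The bar lies in both pockets under the hoods: plate top at 0.226, bar top at about 0.180, both dies in the tray, gripper clear. I let it settle for a moment and hand in.

send_rows --pt "0 0 -5 0 110" --pt "0 0 -5 0 110" --pt "0 0 -5 0 110" --pt "0 0 -5 0 110" --pt "0 0 -5 0 110" --pt "0 0 -5 0 110" --pt "0 0 -5 0 110" --pt "0 0 -5 0 110"

```text
t: 24.5
ee_pos: [0.5975, -0.1727, 0.3213]
tool_rot: [-2.142, -2.298, 0.0]
ft_force: [-0.3, -0.8, 1.1]
opening: 0.0485
finger_force: 0.0
```

```bash
python3 -c "
from h import *
print(robot.job_done())"
```

```text
the job is handed in; nothing more can be done
None
```

The caddy now hangs in the hooded rack's pockets, level and with both dies in the tray, and the gripper is clear; I handed the job in at about 24.5 s, and no verdict came back.

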